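Aim the tester's readout, then hold the dead-man lever at its enable position

ROBOT

A 6-joint arm with a two-finger parallel gripper is mounted at the origin on the work surface. World frame = base frame: x ahead of the robot, y to its left, z up, the work surface at z = 0. Lengths are in m, angles in rad, forces in N, time in s.
With the tool pointing down it reaches from about 0.325 to 0.775 m from the base axis. Payload 5.5 kg.
Tool frame: the origin (TCP) lies on the centre line of the jaws, within the pads' length; the fingertips stand 22 mm ahead of it and the grasp point (between the pads) lies 3 mm ahead of it; z points along the fingers, y is the line along which they close (so a half turn about z gives the same grasp; the last joint's range is limited). The gripper opens to 85 mm and grips with 20 to 120 N. Pads are 22 mm wide; open, the fingers measure 114 mm over their backs; the gripper's body (76 mm by 85 mm) begins 54 mm behind the grasp point. The pads swing forward as they close: fully open they stand 13 mm farther back than shut.
Start: joints at [1.261, 0.091, 1.231, -0, 1.82, -0.057], TCP at [0.15, 0.581, 0.253] pointing down, gripper open.
Joint ranges: [-2.87, 2.87], [-0.86, 2.18], [0.17, 2.46], [-1.51, 4.65], [0.06, 2.69], [-2.65, 2.65]. Speed limits (rad/s): [2.57, 2.57, 3.01, 3.14, 3.14, 3.14].

INTERFACE

Orientations are given as a rotation vector (axis times angle).
In Python, from rig import bot gives the robot as it stands. The module is installed in compiled form; this text tells all that it offers.
- The arm moves only by the shell command python3 -m pendant 'ROWS' [FORCE]. ROWS is JSON, a list of rows, each an object with "dp": the shift along the world's x, y, z in cm, a list of three; "angular": the turn, a rotation vector about the world's x, y, z in rad, a list of three; "claw": the finger opening in cm, from 0 to 8.54. A call has 1 to 10 rows; each row shifts and turns the commanded pose from where the row before left it; what a row does not reach is not made up. A row lasts 1/10 s, in which the tool goes at most 50 mm and 8.59 degrees, less where a joint would pass 70% of its speed; a pose out of reach is approached as far as the arm can. A call is refused whole if a number of a shift passes 5 or a number of a turn 0.15, either way. A call with a gripper value outside its range is refused whole. The fingers move at their own pace and stop on an object; FORCE is the grip in N (left out, the last holds). Time passes only in rows, so rows that do not move let the fingers close. It gives the time, the measured TCP pose, the force, the opening and the grip force at its end, in the units of the state.
- bot.get_obs(): the state, without advancing time (a new reading comes with each control period).
- bot.grab_frame(name): name is "scene" or "top" or "wrist"; returns (picture, depth): 384x512x3 uint8, red, green, blue; 384x512 float32, m along the optical axis (not along the pixel's ray), 0 where there is no reading.
- bot.camera_params(name): a dict with "camera_matrix" (3x3 intrinsics, pixels), "D" ([k1, k2, p1, p2, k3] as OpenCV has them; the pictures are not rectified), "camera_from_world" (4x4, takes a point from world to camera coordinates). Camera axes: x right, y down, z forward; pixel columns grow to the right and rows downward; lengths in m; the calibration is good to about 2 mm. A picture is of the moment at which its call begins: read the wrist's pose just before it. camera_params takes no time and is no camera call; for the wrist camera it gives the pose at the moment of the call.
- bot.hand_in(): hands the job in; it is judged then, once.
Trained networks look in the newest picture that a camera, given by its name, has taken for a name from the list of things; names that differ only in an ending like _2 or _b are one class to them, and where a whole thing is asked for, a point or a joint stands for the part that bears it (a point fixed in the world has none). Each returns a list of dicts, best first, with "conf" (0 to 1); they miss things now and then, are a little off and sometimes report something else, mostly with a low value. They report only what shows in the picture. A call takes as long as a camera call. They do not tell look-alikes from the thing itself.
- bot.spot_in(camera, name): "pixel" ([row, column] in pixels, amid what is visible of it).
The state is a dict: "time": time; "qpos": joint angles; "joint_vel": joint speeds; "tau": joint torques, N m; "position": TCP position; "tool_rot": TCP orientation; "wrist_force": force on the tool from outside, world axes, zero at the start; "torque": the same for the moment, N m; "gripper_width": opening from 0.0 (shut) to 1.0 (fully open); "grip_force": force on a finger pad.
Only numpy, scipy, OpenCV 4.12 (cv2) and the standard library are available. Lean on these libraries where they do the work, as an engineer would, in place of code of your own. Each camera call takes 0.05 s, during which the arm holds its last target. There are 200 camera calls.

TASK

Get the breaker test running: first turn the readout on its stand so that its screen faces the pad of the dead-man lever, and lean it back 30 degrees from upright; then press the sprung dead-man lever down until it is level, its enable position half way down, never through to its bottom stop, and finish while still holding it level. Leave the readout as you set it, and everything else on the bench where it is.

Things in the scene. Friction and masses are not known exactly. Their poses are not given: they have to be found in the camera images.
- readout: Fixed stand of the readout: dark round foot 130 across, 18 tall, with an upright post 25 across; origin at the centre of the foot's underside. Its -x is the stand's front. The swivel axis is the post's vertical centre line; the horizontal tilt axis crosses it 170 above the bench and carries the readout's panel.
- screen (a point): Centre of the screen face of the readout's panel: grey, 190 wide, 130 high, 26 thick, centred on the tilt axis, its rear face 17 and screen face 43 in front of that axis; upright, its top edge is 235 above the bench and both faces are free near it. Axes turn with the panel: -x straight out of the screen, y along its width, z up it. Facing the pad means: seen from above the pad lies straight along -x.
- readout_swivel (a joint): Swivel of the readout about the vertical post, rad, counter-clockwise seen from above positive; 0 = screen faces the stand's front (-x of readout). Range -1.7 to 1.7. Stays where it is left (friction 0.12 N m).
- readout_tilt (a joint): Tilt of the readout, rad; 0 = upright, positive = leaned back (top edge away from the viewer). 30 degrees = 0.524. Range -0.35 to 1.05. Stays where it is left (friction 0.15 N m, balanced: pushing the top middle of the screen with about 3 N leans it back).
- deadman: Fixed dead-man lever box: grey housing 220 long (its x), 100 wide, 30 tall, with two upright cheeks (to 95 above the bench) near its +x end that carry the lever's hinge. Origin at the centre of its underside. The lever runs from the hinge over the housing to the box's -x side.
- lever_hinge (a point): Point on the lever's hinge axis, 75 above the bench, 80 along +x from the centre of deadman; the axis is horizontal, along the box's y.
- lever_pad (a point): Centre of the top face of the round black pad (48 across) at the lever's free end. In the lever's own direction it lies 160 from the hinge axis, and 12 above the lever's centre line; so with the lever level it is at 87 above the bench and 160 from the hinge axis towards the box's -x.
- lever (a joint): Dead-man lever (steel bar 26 wide, 12 thick), rad, grows as it is pressed down: 0 = released, free end raised 0.38 rad (22 degrees); 0.38 = level (enable position); 0.66 = bottom stop (cuts out). Spring: it returns by itself when let go; the push on the pad is about 3 N to start it and 7 N at level, rising 10 N per rad.
- control_box: Bystander: fixed control box with the same grey housing 220 x 100, but a raised block with a knob (90 tall in all) and no lever; it stands on the other side of the readout from the dead-man box. Not to be used.
- screwdriver: Bystander, loose: black-handled screwdriver, 180 long, lying flat; leave alone. Origin at its underside.
- wrench: Bystander, loose: steel open-ended wrench, 190 long, lying flat; leave alone. Origin at its underside.
- tray: Bystander, loose: grey two-compartment plastic tray, 90 x 100 x 30; leave alone. Origin at its underside.
- jar: Bystander, loose: jar with steel cap, 68 across, 100 tall; leave alone. Origin at its underside.
- clamp: Bystander, loose: red two-handled contact clamp lying flat, about 210 long, 30 tall; leave alone. Origin at its underside.
- multimeter: Bystander, loose: handheld multimeter lying on its back, 150 x 75 x 35; leave alone. Origin at its underside.
Things that resemble listed ones, but are neither listed nor needed, are in the scene too. Leave any purple look-alike of the deadman alone.

How it is judged:
By the outcome, as a careful person would: the job done as asked, in the order asked, and still so for the second after the job is handed in, while the arm keeps its last pose, push and grip.
It also fails if it takes over 54 s, if anything falls off the work surface, if the arm or the gripper's body presses on something with over 40 N, if the wrist force passes 120 N, or if a joint passes its speed limit or range.

## Working session

There is one attempt and no reset: what is moved stays moved. The work goes in short steps, Python scripts to look and compute and a shell command to move; the robot and the scene stay as the last step left them, time stands still between calls to the robot, and variables do not carry over. Pictures are saved under pics/ and viewed, at most 10 in all, crops included, and the job is handed in when it is done.

```bash
mkdir -p pics
cat > h.py <<'E'
import numpy as np, cv2
from rig import bot
def cloud(name):
    p=bot.camera_params(name); im,d=bot.grab_frame(name)
    K=np.array(p["camera_matrix"]);D=np.array(p["D"]);T=np.array(p["camera_from_world"])
    h,w=d.shape; v,u=np.mgrid[:h,:w]
    n=cv2.undistortPoints(np.stack([u,v],-1).reshape(-1,1,2).astype(np.float64),K,D).reshape(h,w,2)
    c=np.dstack([n*d[...,None],d]); W=(c-T[:3,3])@T[:3,:3]
    W[d==0]=np.nan
    return im,d,W
def save(im,f): cv2.imwrite("pics/"+f,im[...,::-1])
E
python3 - <<'E'
from h import *
ims=[]
for n in("scene","top"):
    im,d,W=cloud(n); np.savez("/tmp/%s.npz"%n,im=im,W=W)
    save(cv2.resize(im,(768,576)),n+"1.png")
    for k in("readout","deadman","lever_pad","control_box","screen"):
        for r in bot.spot_in(n,k)[:3]:
            a,b=map(int,np.round(r["pixel"])); print(n,k,round(r["conf"],2),a,b,W[a,b].round(3))
print(bot.get_obs())
E
```

```text
scene readout 0.7 198 242 [ 0.6   -0.013  0.175]
scene deadman 0.94 176 204 [ 0.381 -0.176  0.084]
scene deadman 0.83 222 166 [ 0.633 -0.233  0.094]
scene deadman 0.23 184 358 [0.259 0.365 0.002]
scene lever_pad 0.88 201 164 [ 0.564 -0.257  0.115]
scene lever_pad 0.72 154 208 [ 0.292 -0.177  0.118]
scene control_box 0.9 246 324 [0.654 0.223 0.066]
scene screen 0.73 191 244 [ 0.582 -0.009  0.186]
scene screen 0.32 201 162 [nan nan nan]
top readout 0.62 179 265 [ 0.566 -0.033  0.228]
top deadman 0.57 187 336 [ 0.564 -0.251  0.029]
top lever_pad 0.75 285 325 [ 0.27  -0.205  0.028]
top lever_pad 0.72 184 345 [ 0.561 -0.262  0.116]
top lever_pad 0.53 201 114 [0.541 0.433 0.026]
top control_box 0.95 186 182 [0.575 0.213 0.071]
top control_box 0.38 190 343 [ 0.543 -0.255  0.121]
top screen 0.93 181 264 [ 0.56  -0.03   0.229]
{'time': 0.6, 'qpos': array([ 1.26126976e+00,  9.10513164e-02,  1.23071438e+00, -2.93825031e-05,
        1.81979917e+00, -5.66908330e-02]), 'joint_vel': array([-0.00011122,  0.0003005 , -0.0001194 , -0.00100025,  0.0003838 ,
       -0.0008486 ]), 'tau': array([-3.51426543e-04, -4.58113468e+01, -4.17867529e+01,  6.77063304e-05,
        1.22813353e-04,  1.52542299e-05]), 'position': array([0.15009705, 0.5809276 , 0.25329625]), 'tool_rot': array([3.96103560e-01, 3.11648819e+00, 3.47693265e-05]), 'wrist_force': array([ 0.40546381, -0.34196954, -0.10025526]), 'torque': array([ 0.019999  , -0.0043814 ,  0.00087393]), 'grip_force': 0.0, 'gripper_width': 1.001034361944667}
```

View pics/scene1.png

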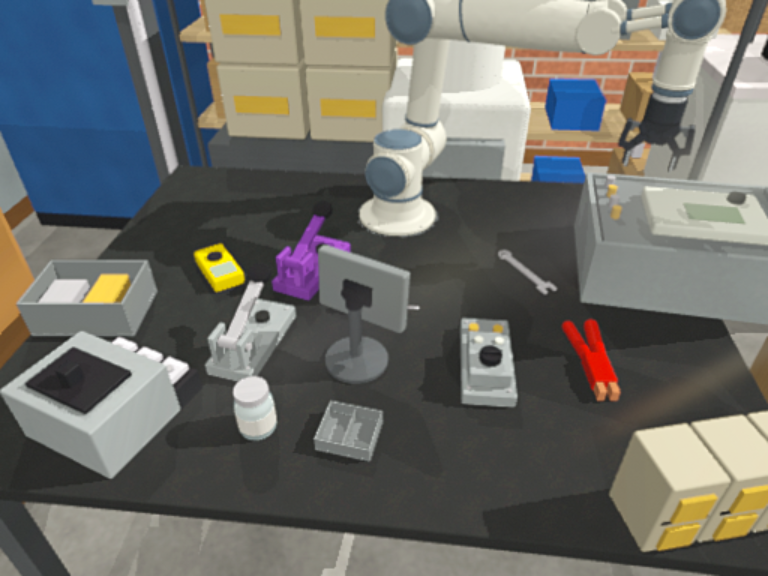

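View pics/top1.png

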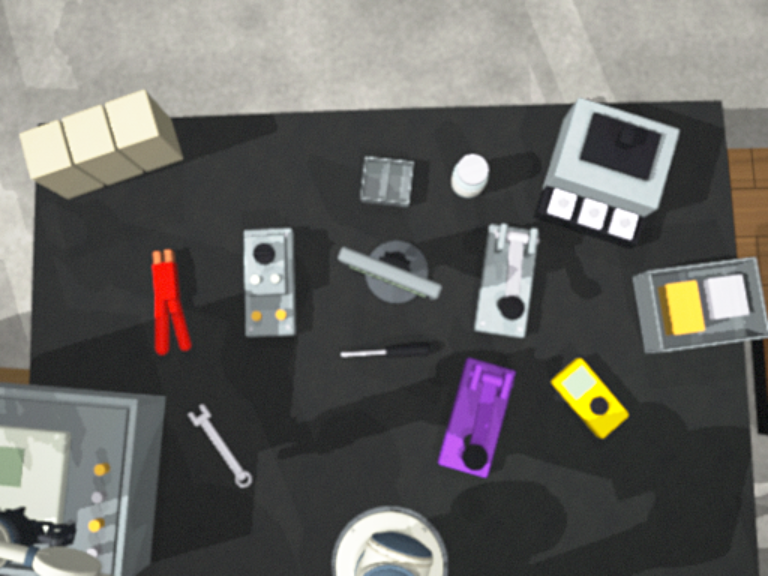

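In scene1.png, the lever boxes are a grey one at (245,330) and a purple one at (310,260). The readout is at (357,330) and the control box, which has a knob and no lever, at (488,360). The grey one fits: it is grey, has a lever and cheeks, and stands across the readout from the control box. The purple one is the look-alike. Next I'll measure the poses and confirm with a crop.

Run:
```python
from h import *
from scipy.optimize import least_squares
A={n:np.load("/tmp/%s.npz"%n) for n in("scene","top")}
save(cv2.resize(A["scene"]["im"][160:290,120:300],(792,572),interpolation=cv2.INTER_CUBIC),"crop1.png")
for n in A:
    W=A[n]["W"]; im=A[n]["im"].astype(int)
    x,y,z=np.moveaxis(W,-1,0)
    near=(np.hypot(x-.59,y+.03)<.15)
    # panel
    m=near&(z>.125)&(z<.26)&(im.min(-1)>85)
    P=W[m]; c=np.median(P,0)
    for _ in range(5):
        u,s,vt=np.linalg.svd(P-P.mean(0),full_matrices=False); nn=vt[2]
        r=abs((P-P.mean(0))@nn); P=P[r<max(2*np.median(r),.004)]
    if nn[0]>0: nn=-nn
    print(n,"panel",len(P),P.mean(0).round(4),"n",nn.round(3),"ext",np.ptp(P@vt[:2].T,axis=0).round(3),P[:,2].max().round(3),P[:,2].min().round(3))
    # top edge
    m=near&(z>.2)&(z<.26)
    Q=W[m]; (cx,cy),(w,h),a=cv2.minAreaRect(Q[:,:2].astype(np.float32)); print(" top rect",cx,cy,w,h,a,np.percentile(Q[:,2],[50,99]))
    # foot
    m=near&(z>.010)&(z<.026)&(np.hypot(x-.59,y+.03)<.09)
    F=W[m]
    if len(F)>20:
        hull=cv2.convexHull(F[:,:2].astype(np.float32)); print(" foot",len(F),np.median(F[:,2]),cv2.minEnclosingCircle(hull), F[:,:2].min(0),F[:,:2].max(0))
        # radius-fixed: far-boundary fit
        H=hull[:,0]
        f=least_squares(lambda q:np.hypot(H[:,0]-q[0],H[:,1]-q[1])-.065,[.59,-.03],loss="soft_l1",f_scale=.002); print(" foot fit",f.x,f.fun.round(3))
    m=near&(z>.03)&(z<.1)&(np.hypot(x-.59,y+.03)<.06); print(" post",m.sum(),np.median(W[m],0) if m.any() else "")
    # deadman
    dm=(x>.48)&(x<.75)&(y<-.17)&(y>-.33)
    B=W[dm&(z>.024)&(z<.036)]; print(" housing",len(B),cv2.minAreaRect(B[:,:2].astype(np.float32)))
    C=W[dm&(z>.085)&(z<.1)&(x>.6)]; print(" cheek",len(C),C.mean(0) if len(C) else"", cv2.minAreaRect(C[:,:2].astype(np.float32)) if len(C) else "")
    D=W[dm&(z>.1)&(im.max(-1)<60)]; print(" pad",len(D),D.mean(0),D.min(0),D.max(0))
```

```text
scene panel 1416 [ 0.5775 -0.0205  0.1846] n [-0.914  0.394 -0.096] ext [0.194 0.122] 0.236 0.125
 top rect 0.5643032193183899 -0.01896326243877411 0.18931351602077484 0.03019038774073124 66.99018859863281 [0.22387901 0.23448962]
 foot 795 0.01478604444265201 ((0.5936226844787598, -0.03334737569093704), 0.06497982144355774) [ 0.53245289 -0.09440647] [0.65758339 0.03116631]
 foot fit [ 0.59426021 -0.0327968 ] [-0.001 -0.001 -0.001 -0.002 -0.002 -0.002 -0.002 -0.001 -0.001 -0.002
 -0.001  0.    -0.002 -0.002 -0.003 -0.003 -0.001  0.001 -0.001 -0.002
 -0.001 -0.003 -0.003 -0.002 -0.001 -0.003 -0.001]
 post 141 [ 0.60262068 -0.03165711  0.06626695]
 housing 886 ((0.6026711463928223, -0.2634059190750122), (0.10162864625453949, 0.2634996175765991), 79.68147277832031)
 cheek 289 [ 0.63474624 -0.26755169  0.09174512] ((0.6830267906188965, -0.254991352558136), (0.16953304409980774, 0.08135764300823212), 20.006885528564453)
 pad 160 [ 0.50362146 -0.24285982  0.14433732] [ 0.48238115 -0.26868459  0.12691592] [ 0.52188738 -0.22128444  0.15585601]
top panel 615 [ 0.5577 -0.0169  0.2301] n [-0.572
[... 258 characters left out ...]
6465157121419907) [ 0.52839043 -0.09670566] [0.65435342 0.03060577]
 foot fit [ 0.59105939 -0.03212063] [-0.001 -0.001 -0.002 -0.002 -0.003 -0.001 -0.002 -0.001 -0.001 -0.003
 -0.003 -0.002 -0.002 -0.002 -0.    -0.001 -0.002 -0.    -0.    -0.001
 -0.003 -0.001 -0.001 -0.002 -0.001 -0.002]
 post 0 
 housing 1062 ((0.6149860620498657, -0.25085949897766113), (0.2698151171207428, 0.15652510523796082), 0.07435467094182968)
 cheek 285 [ 0.63529543 -0.26526488  0.09216956] ((0.6690939664840698, -0.22884920239448547), (0.18199145793914795, 0.0754312127828598), 50.37133026123047)
 pad 175 [ 0.50017829 -0.24198193  0.1454556 ] [ 0.48086455 -0.26406598  0.13251161] [ 0.51907544 -0.22019953  0.1573502 ]
```

View pics/crop1.png

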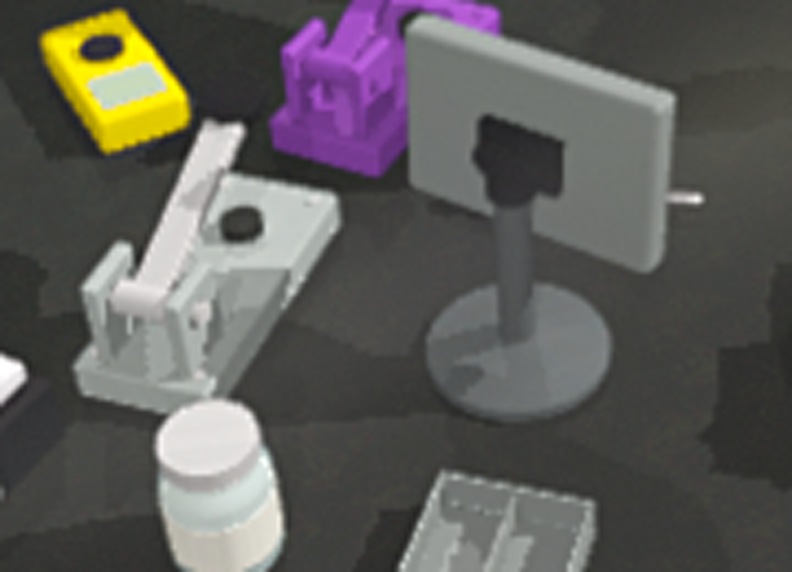

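crop1.png shows the grey lever raised, with its free end at about (225,130), and a dark disc at (240,225). I'll check that the dark points belong to the lever's pad, and refine the box axis.

Run:
```python
from h import *
A={n:np.load("/tmp/%s.npz"%n) for n in("scene","top")}
for n in A:
    W=A[n]["W"]; im=A[n]["im"].astype(int); x,y,z=np.moveaxis(W,-1,0)
    dm=(x>.45)&(x<.76)&(y<-.17)&(y>-.33)
    D=np.argwhere(dm&(z>.1)&(im.max(-1)<60)); print(n,"pad px",D.mean(0),D.min(0),D.max(0))
    a=(slice(190,235,5),slice(160,184,3)) if n=="scene" else (slice(150,226,6),slice(318,360,4))
    for zz,g in zip(z[a],im[a].max(-1)): print(" ".join("%4.0f/%3d"%(1000*p,q) for p,q in zip(zz,g)))
    # housing: top-face inliers, lever centreline
    g=dm&(im.min(-1)>90)
    B=W[g&(abs(z-.03)<.005)]; B=B[(B[:,0]<.63)]
    print("housing corners",cv2.minAreaRect(B[:,:2].astype(np.float32)))
    L=W[g&(z>.075)&(z<.15)&(x<.6)]; u,s,vt=np.linalg.svd(L-L.mean(0)); print("lever",len(L),L.mean(0),vt[0],L[:,:].min(0),L.max(0))
    print("jar etc high", W[(x>.45)&(x<.75)&(y<-.05)&(y>-.35)&(z>.06)].max(0))
```

```text
scene pad px [181.71875 172.68125] [175 165] [188 180]
  -0/ 44    1/ 41  128/218  127/211  131/214   -2/130   -2/ 51    1/ 77
   0/ 41  122/197  124/219  122/220  116/207    3/ 46    2/ 49    1/ 46
   1/106  114/220  114/210  116/142   31/212    3/153   -0/121    0/ 72
 109/211  111/182  109/177   30/203   29/195   30/191   29/195   30/203
 103/216  101/221   94/158   28/145   42/ 62   42/ 66   41/ 59   29/206
  96/217   94/212   28/170   32/169   30/125   32/140   30/186   30/202
  91/221   31/184   97/211   30/197   30/199   28/199   30/198   29/196
  93/167   92/214   87/174   33/158   30/149   31/161   31/162   31/159
  93/194   83/181   78/205   54/109   33/146   33/139   28/141   21/115
housing corners ((0.5447158813476562, -0.24107779562473297), (0.09148421138525009, 0.17663440108299255), 85.74713134765625)
lever 247 [ 0.55961558 -0.25376957  0.11524551] [ 0.90687514 -0.19257436 -0.37482342] [ 0.51537847 -0.27734111  0.09438631] [ 0.59973423 -0.23480195  0.13680505]
jar etc high [ 0.74876031 -0.0500406   0.23506801]
top pad px [204.47727273 340.63068182] [198 333] [212 348]
 
[... 922 characters left out ...]
217  145/ 44  146/ 38  145/ 47  149/ 44   35/202    1/ 43    0/ 46
  17/201   26/228   24/228   32/230  134/177  152/ 43  149/ 46  151/ 56   33/219    1/ 43    7/ 43
  31/232   30/244   26/229   26/228   30/228   29/221   29/222   24/229   30/168   -6/ 44   -3/ 41
  -5/ 48   -2/ 58    4/102   24/141   27/190   30/209   36/225   34/232   -3/ 98    0/ 52   -3/ 52
housing corners ((0.5459659099578857, -0.25261420011520386), (0.09795712679624557, 0.18270592391490936), 79.43391418457031)
lever 281 [ 0.55115472 -0.25204711  0.11822621] [-0.91657081  0.17340273  0.36031853] [ 0.47622857 -0.27292401  0.09308754] [ 0.59896409 -0.21851267  0.14962565]
jar etc high [ 0.74985541 -0.05000494  0.2387191 ]
```

The pad is confirmed at (0.502,-0.242,0.145); its expected released height is 0.146. The readout axis is at (0.593,-0.0325), and the screen normal points at 157° with the panel leaned forward about 0.1 rad. The pad bearing with the lever level is about 242.5°, so the swivel needs about +85.5°. I'll grip the panel's top edge.

```bash
python3 -m pendant '[{"dp":[2.74,-4,0.6],"angular":[0,0,-0.115],"claw":8.5},{"dp":[2.74,-4,0.6],"angular":[0,0,-0.115],"claw":8.5},{"dp":[2.74,-4,0.6],"angular":[0,0,-0.115],"claw":8.5},{"dp":[2.74,-4,0.6],"angular":[0,0,-0.115],"claw":8.5},{"dp":[2.74,-4,0.6],"angular":[0,0,-0.115],"claw":8.5},{"dp":[2.74,-4,0.6],"angular":[0,0,-0.115],"claw":8.5},{"dp":[2.74,-4,0.6],"angular":[0,0,-0.115],"claw":8.5},{"dp":[2.74,-4,0.6],"angular":[0,0,-0.115],"claw":8.5},{"dp":[2.74,-4,0.6],"angular":[0,0,-0.115],"claw":8.5},{"dp":[2.74,-4,0.6],"angular":[0,0,-0.115],"claw":8.5}]' 25
python3 -m pendant '[{"dp":[2.74,-4,0],"angular":[0,0,-0.115],"claw":8.5},{"dp":[2.74,-4,0],"angular":[0,0,-0.115],"claw":8.5},{"dp":[2.74,-4,0],"angular":[0,0,-0.115],"claw":8.5},{"dp":[2.74,-4,0],"angular":[0,0,-0.115],"claw":8.5},{"dp":[2.74,-4,0],"angular":[0,0,-0.115],"claw":8.5},{"dp":[0,0,0],"angular":[-0.038,-0.089,0],"claw":8.5},{"dp":[0,0,0],"angular":[0,0,0],"claw":8.5},{"dp":[0,0,0],"angular":[0,0,0],"claw":8.5}]'
cat >> h.py <<'E'
from scipy.spatial.transform import Rotation as R
def tool():
    o=bot.get_obs(); M=R.from_rotvec(o["tool_rot"]).as_matrix()
    print("t",o["time"],"p",o["position"].round(4),"y",M[:,1].round(3),"z",M[:,2].round(3),"F",o["wrist_force"].round(1),"w",o["gripper_width"].round(3),"q",o["qpos"].round(2)); return o,M
E
python3 -c "
from h import *
tool()"
```

```text
time: 1.6
position: [0.4247, 0.1791, 0.3139]
tool_rot: [2.033, 2.395, 0.002]
wrist_force: [1.2, 1.3, -0.1]
gripper_width: 0.996
grip_force: 0.0
time: 2.4
position: [0.5605, -0.0185, 0.3145]
tool_rot: [2.556, 1.683, 0.083]
wrist_force: [0.1, -0.0, 0.1]
gripper_width: 0.996
grip_force: 0.0Traceback (most recent call last):
  File "<string>", line 3, in <module>
    tool()
    ~~~~^^
  File "h.py", line 15, in tool
    print("t",o["time"],"p",o["position"].round(4),"y",M[:,1].round(3),"z",M[:,2].round(3),"F",o["wrist_force"].round(1),"w",o["gripper_width"].round(3),"q",o["qpos"].round(2)); return o,M
                                                                                                                             ^^^^^^^^^^^^^^^^^^^^^^^^
AttributeError: 'float' object has no attribute 'round'
```

```bash
sed -i 's/o\["gripper_width"\].round(3)/round(o["gripper_width"],3)/' h.py
python3 - <<'E'
from h import *
tool()
im,d,W=cloud("wrist"); save(im,"w1.png")
x,y,z=np.moveaxis(W,-1,0)
Q=W[(z>.215)&(z<.25)&(np.hypot(x-.59,y+.03)<.15)]
if len(Q): print(len(Q),cv2.minAreaRect(Q[:,:2].astype(np.float32)),np.percentile(Q[:,2],[50,99]))
E
```

```text
t 2.4 p [ 0.5605 -0.0185  0.3145] y [ 0.914 -0.393  0.097] z [ 0.089 -0.037 -0.995] F [ 0.1 -0.   0.1] w 0.996 q [-0.08 -0.07  1.29 -0.03  1.83  0.32]
9303 ((0.5611562132835388, -0.016386985778808594), (0.18786698579788208, 0.02698684297502041), 66.43695068359375) [0.2313106  0.23335086]
```

View pics/w1.png

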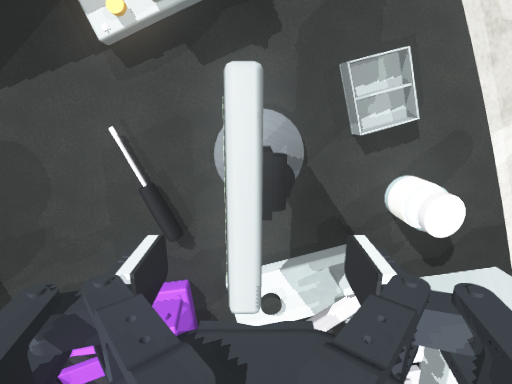

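w1.png shows the panel edge-on (column about 243, rows 60–312), central between the open fingers. I'll descend and grip.

```bash
python3 -m pendant '[{"dp":[0,0,-3],"angular":[0,0,0],"claw":8.5},{"dp":[0,0,-3],"angular":[0,0,0],"claw":8.5},{"dp":[0,0.1,-2.5],"angular":[0,0,0],"claw":8.5},{"dp":[0,0,0],"angular":[0,0,0],"claw":8.5},{"dp":[0,0,0],"angular":[0,0,0],"claw":2},{"dp":[0,0,0],"angular":[0,0,0],"claw":2},{"dp":[0,0,0],"angular":[0,0,0],"claw":2},{"dp":[0,0,0],"angular":[0,0,0],"claw":2},{"dp":[0,0,0],"angular":[0,0,0],"claw":2},{"dp":[0,0,0],"angular":[0,0,0],"claw":2}]' 25
python3 - <<'E'
from h import *
o,M=tool()
# plan: incremental swivel about axis, then tilt; print rows
ax=np.array([.5927,-.0325,.17]); p=o["position"]
n=-M[:,1]; print("swivel now deg",np.degrees(np.arctan2(n[1],n[0])), "radial", (p-ax)@n, "along", (p-ax)@-M[:,2])
N=20; th=np.radians(85.5)/N; q=p-ax
for i in range(N):
    q2=R.from_rotvec([0,0,th]).apply(q); print(((q2-q)*100).round(2),end=" "); q=q2
print(th,q+ax)
E
```

```text
time: 3.45
position: [0.5606, -0.0176, 0.2297]
tool_rot: [2.556, 1.682, 0.083]
wrist_force: [-4.4, 2.2, 5.0]
gripper_width: 0.295
grip_force: 28.4
t 3.45 p [ 0.5606 -0.0176  0.2297] y [ 0.914 -0.394  0.096] z [ 0.089 -0.037 -0.995] F [-4.4  2.2  5. ] w 0.295 q [-0.07 -0.09  1.46 -0.03  1.68  0.33]
swivel now deg 156.69488391972618 radial 0.029404655351032115 along 0.06285109437955791
[-0.1  -0.24 -0.  ] [-0.08 -0.25 -0.  ] [-0.06 -0.26 -0.  ] [-0.05 -0.26 -0.  ] [-0.03 -0.26 -0.  ] [-0.01 -0.26 -0.  ] [ 0.01 -0.26 -0.  ] [ 0.03 -0.26 -0.  ] [ 0.05 -0.26 -0.  ] [ 0.07 -0.25 -0.  ] [ 0.09 -0.25 -0.  ] [ 0.11 -0.24 -0.  ] [ 0.13 -0.23 -0.  ] [ 0.14 -0.22 -0.  ] [ 0.16 -0.21 -0.  ] [ 0.17 -0.2  -0.  ] [ 0.19 -0.18 -0.  ] [ 0.2  -0.17 -0.  ] [ 0.21 -0.15 -0.  ] [ 0.22 -0.14 -0.  ] 0.07461282552275758 [ 0.57536086 -0.06329351  0.22972507]
```

```bash
python3 -m pendant '[{"dp":[-0.1,-0.24,0],"angular":[0,0,0.075],"claw":2},{"dp":[-0.08,-0.25,0],"angular":[0,0,0.075],"claw":2},{"dp":[-0.06,-0.26,0],"angular":[0,0,0.075],"claw":2},{"dp":[-0.05,-0.26,0],"angular":[0,0,0.075],"claw":2},{"dp":[-0.03,-0.26,0],"angular":[0,0,0.075],"claw":2},{"dp":[-0.01,-0.26,0],"angular":[0,0,0.075],"claw":2},{"dp":[0.01,-0.26,0],"angular":[0,0,0.075],"claw":2},{"dp":[0.03,-0.26,0],"angular":[0,0,0.075],"claw":2},{"dp":[0.05,-0.26,0],"angular":[0,0,0.075],"claw":2},{"dp":[0.07,-0.25,0],"angular":[0,0,0.075],"claw":2}]'
python3 -c "
from h import *
tool()"
```

```text
time: 4.45
position: [0.5597, -0.0435, 0.2296]
tool_rot: [1.771, 2.522, 0.125]
wrist_force: [-0.7, 1.1, 3.2]
gripper_width: 0.298
grip_force: 27.8
t 4.45 p [ 0.5597 -0.0435  0.2296] y [0.936 0.338 0.099] z [ 0.093  0.034 -0.995] F [-0.7  1.1  3.2] w 0.298 q [-0.17 -0.09  1.46  0.05  1.69 -0.5 ]
```

Forces are small; continuing.

```bash
python3 -m pendant '[{"dp":[0.09,-0.25,0],"angular":[0,0,0.075],"claw":2},{"dp":[0.11,-0.24,0],"angular":[0,0,0.075],"claw":2},{"dp":[0.13,-0.23,0],"angular":[0,0,0.075],"claw":2},{"dp":[0.14,-0.22,0],"angular":[0,0,0.075],"claw":2},{"dp":[0.16,-0.21,0],"angular":[0,0,0.075],"claw":2},{"dp":[0.17,-0.2,0],"angular":[0,0,0.075],"claw":2},{"dp":[0.19,-0.18,0],"angular":[0,0,0.075],"claw":2},{"dp":[0.2,-0.17,0],"angular":[0,0,0.075],"claw":2},{"dp":[0.21,-0.15,0],"angular":[0,0,0.075],"claw":2},{"dp":[0.22,-0.14,0],"angular":[0,0,0.075],"claw":2}]'
python3 - <<'E'
from h import *
im,d,W=cloud("top"); np.savez("/tmp/top2.npz",im=im,W=W)
o,M=tool(); p=o["position"]
n=M[:,1].copy(); n=-n if n[1]>0 else n; print(np.degrees(np.arctan2(n[1],n[0])))
a=np.radians(242.5); axis=np.array([np.sin(a),-np.cos(a),0]) # check sign: moves up vector toward -n
k=np.cross([0,0,1],[-np.cos(a),-np.sin(a),0]); N=12; 
ax=np.array([.5927,-.0325,.17]); q=p-ax; print("n,up",q@n,q@-M[:,2])
tot=.524+.097; st=tot/N; print("rotvec",k*st)
for i in range(N):
    q2=R.from_rotvec(k*st).apply(q); print(((q2-q)*100).round(2)); q=q2
E
```

```text
time: 5.45
position: [0.5765, -0.0629, 0.2296]
tool_rot: [0.731, 3.026, 0.15]
wrist_force: [2.1, 2.7, 3.2]
gripper_width: 0.3
grip_force: 27.5
t 5.5 p [ 0.5767 -0.0632  0.2294] y [0.451 0.887 0.099] z [ 0.047  0.087 -0.995] F [-0.1  3.   4.9] w 0.3 q [-0.22  0.    1.37  0.1   1.74 -1.3 ]
-116.96204550954921
n,up 0.02856864297681612 0.06255572282267576
rotvec [-0.04590281  0.02389549  0.        ]
[0.14 0.28 0.17]
[0.15 0.28 0.15]
[0.15 0.29 0.14]
[0.15 0.3  0.12]
[0.16 0.3  0.1 ]
[0.16 0.31 0.09]
[0.16 0.31 0.07]
[0.16 0.31 0.05]
[0.16 0.31 0.03]
[0.16 0.32 0.01]
[ 0.16  0.32 -0.01]
[ 0.16  0.31 -0.02]
```

```bash
python3 -m pendant '[{"dp":[0.14,0.28,0.17],"angular":[-0.046,0.024,0],"claw":2},{"dp":[0.15,0.28,0.15],"angular":[-0.046,0.024,0],"claw":2},{"dp":[0.15,0.29,0.14],"angular":[-0.046,0.024,0],"claw":2},{"dp":[0.15,0.3,0.12],"angular":[-0.046,0.024,0],"claw":2},{"dp":[0.16,0.3,0.1],"angular":[-0.046,0.024,0],"claw":2},{"dp":[0.16,0.31,0.09],"angular":[-0.046,0.024,0],"claw":2}]'
python3 -c "
from h import *
tool()"
```

```text
time: 6.1
position: [0.5855, -0.0456, 0.2375]
tool_rot: [-0.73, -2.988, 0.323]
wrist_force: [1.8, 1.4, 1.2]
gripper_width: 0.302
grip_force: 26.9
t 6.1 p [ 0.5855 -0.0456  0.2375] y [ 0.451  0.867 -0.213] z [-0.096 -0.19  -0.977] F [1.8 1.4 1.2] w 0.302 q [-0.03  0.13  1.23 -0.2   1.87 -1.17]
```

```bash
python3 -m pendant '[{"dp":[0.16,0.31,0.07],"angular":[-0.046,0.024,0],"claw":2},{"dp":[0.16,0.31,0.05],"angular":[-0.046,0.024,0],"claw":2},{"dp":[0.16,0.31,0.03],"angular":[-0.046,0.024,0],"claw":2},{"dp":[0.16,0.32,0.01],"angular":[-0.046,0.024,0],"claw":2},{"dp":[0.16,0.32,-0.01],"angular":[-0.046,0.024,0],"claw":2},{"dp":[0.16,0.31,-0.02],"angular":[-0.046,0.024,0],"claw":2},{"dp":[0,0,0],"angular":[0,0,0],"claw":2},{"dp":[0,0,0],"angular":[0,0,0],"claw":2}]'
python3 - <<'E'
from h import *
tool()
for nme in("scene","top"):
    im,d,W=cloud(nme); save(im,nme+"3.png"); np.savez("/tmp/%s3.npz"%nme,im=im,W=W)
    x,y,z=np.moveaxis(W,-1,0)
    m=(np.hypot(x-.59,y+.03)<.13)&(z>.11)&(z<.24)&(im.min(-1)>70)
    P=W[m]; P0=P
    if len(P)<100: print(nme,len(P)); continue
    best=None; rng=np.random.default_rng(0)
    for _ in range(500):
        a,b,c=P[rng.choice(len(P),3,False)]; nn=np.cross(b-a,c-a); l=np.linalg.norm(nn)
        if l<1e-4: continue
        k=abs((P-a)@(nn/l))<.003
        if best is None or k.sum()>best.sum(): best=k
    P=P[best]; nn=np.linalg.svd(P-P.mean(0),full_matrices=False)[2][2]; nn=-nn if nn[1]>0 else nn
    print(nme,len(P0),len(P),P.mean(0).round(3),nn.round(3),"az",np.degrees(np.arctan2(nn[1],nn[0])),"tilt",np.degrees(np.arcsin(nn[2])), "off",(P.mean(0)-[.5927,-.0325,.17])@nn)
E
```

```text
time: 6.9
position: [0.5951, -0.0267, 0.2391]
tool_rot: [-0.694, -2.839, 0.763]
wrist_force: [1.9, 2.7, 6.1]
gripper_width: 0.302
grip_force: 27.4
t 6.9 p [ 0.5951 -0.0267  0.2391] y [ 0.4    0.768 -0.501] z [-0.229 -0.446 -0.865] F [1.9 2.7 6.1] w 0.302 q [ 0.12  0.3   1.1  -0.48  2.01 -1.12]
scene 605 251 [ 0.645 -0.067  0.196] [-0.437 -0.758  0.484] az -119.9477649869442 tilt 28.959019716142198 off 0.015960461789945778
top 1372 1104 [ 0.574 -0.065  0.195] [-0.402 -0.779  0.481] az -117.2817877338473 tilt 28.769094569452353 off 0.04433341567724295
```

```bash
python3 -m pendant '[{"dp":[0,0,0],"angular":[0,0,0],"claw":5},{"dp":[0,0,0],"angular":[0,0,0],"claw":7},{"dp":[0,0,0],"angular":[0,0,0],"claw":8.5},{"dp":[0,0,0],"angular":[0,0,0],"claw":8.5},{"dp":[0.46,0.89,1.73],"angular":[0,0,0],"claw":8.5},{"dp":[0.69,1.34,2.6],"angular":[0,0,0],"claw":8.5},{"dp":[0.69,1.34,2.6],"angular":[0,0,0],"claw":8.5},{"dp":[0.69,1.34,2.6],"angular":[0,0,0],"claw":8.5},{"dp":[0.5,1.3,3],"angular":[0,0,0],"claw":8.5},{"dp":[0,0,0],"angular":[0,0,0],"claw":8.5}]'
cat > m.py <<'E'
from h import *
tool()
for nme in("scene","top","wrist"):
    Ws=[];
    for _ in range(4):
        im,d,W=cloud(nme); Ws.append(W)
    W=np.nanmean(Ws,0); save(im,nme+"4.png"); np.savez("/tmp/%s4.npz"%nme,im=im,W=W)
    x,y,z=np.moveaxis(W,-1,0)
    m=(np.hypot(x-.59,y+.03)<.13)&(z>.11)&(z<.24)&(im.min(-1)>60)
    P=W[m]; P0=P
    if len(P)<100: print(nme,len(P)); continue
    best=None; rng=np.random.default_rng(0)
    for _ in range(500):
        a,b,c=P[rng.choice(len(P),3,False)]; nn=np.cross(b-a,c-a); l=np.linalg.norm(nn)
        if l<1e-4: continue
        k=abs((P-a)@(nn/l))<.003
        if best is None or k.sum()>best.sum(): best=k
    P=P[best]; nn=np.linalg.svd(P-P.mean(0),full_matrices=False)[2][2]; nn=-nn if nn[1]>0 else nn
    (cx,cy),sz,an=cv2.minAreaRect(P0[:,:2].astype(np.float32))
    print(nme,len(P0),len(P),P.mean(0).round(3),nn.round(3),"az",np.degrees(np.arctan2(nn[1],nn[0])),"tilt",np.degrees(np.arcsin(nn[2])), "off",(P.mean(0)-[.5927,-.0325,.17])@nn,"rect",sz,an)
E
python3 m.py
```

```text
time: 8.0
position: [0.625, 0.0362, 0.3668]
tool_rot: [-0.694, -2.842, 0.76]
wrist_force: [-0.3, 1.3, 1.5]
gripper_width: 0.996
grip_force: 0.0
t 8.0 p [0.625  0.0362 0.3668] y [ 0.4    0.769 -0.498] z [-0.226 -0.444 -0.867] F [-0.3  1.3  1.5] w 0.996 q [ 0.2   0.49  0.63 -0.54  2.29 -1.2 ]
scene 845 388 [ 0.611 -0.044  0.203] [-0.406 -0.775  0.483] az -117.66148829676193 tilt 28.9017873407663 off 0.017609304466191675 rect (0.07763053476810455, 0.19239982962608337) 57.67824172973633
top 1509 1266 [ 0.574 -0.064  0.195] [-0.401 -0.775  0.488] az -117.34164905095041 tilt 29.210878237165694 off 0.04422980657555834 rect (0.0822443962097168, 0.1885036677122116) 62.75029373168945
wrist 3216 2556 [ 0.59  -0.016  0.236] [-0.343 -0.666 -0.662] az -117.26220423807285 tilt -41.47133802647535 off -0.054375020330724735 rect (0.10561180114746094, 0.1925974190235138) 62.554080963134766
```

The readout is set: azimuth about -117.4°, tilt about 29–30°. I'll move the closed gripper above the lever pad.

```bash
python3 -m pendant '[{"dp":[-1.55,-3.48,0],"angular":[0,0,0],"claw":0},{"dp":[-1.55,-3.48,0],"angular":[0.0775,-0.0395,0],"claw":0},{"dp":[-1.55,-3.48,0],"angular":[0.0775,-0.0395,0],"claw":0},{"dp":[-1.55,-3.48,0],"angular":[0.0775,-0.0395,0],"claw":0},{"dp":[-1.55,-3.48,0],"angular":[0.0775,-0.0395,0],"claw":0},{"dp":[-1.55,-3.48,0],"angular":[0.0775,-0.0395,0],"claw":0},{"dp":[-1.55,-3.48,0],"angular":[0.0775,-0.0395,0],"claw":0},{"dp":[-1.55,-3.48,0],"angular":[0,0,0.096],"claw":0},{"dp":[0,0,0],"angular":[0,0,0.096],"claw":0},{"dp":[0,0,0],"angular":[0,0,0.096],"claw":0}]'
python3 -m pendant '[{"dp":[0,0,-4.5],"angular":[0,0,0],"claw":0},{"dp":[0,0,-4.5],"angular":[0,0,0],"claw":0},{"dp":[0,0,-4.5],"angular":[0,0,0],"claw":0},{"dp":[0,0,-3],"angular":[0,0,0],"claw":0},{"dp":[0,0,0],"angular":[0,0,0],"claw":0},{"dp":[0,0,0],"angular":[0,0,0],"claw":0}]'
python3 m.py
python3 - <<'E'
from h import *
W=np.load("/tmp/scene4.npz")["W"]; im=np.load("/tmp/scene4.npz")["im"]
save(cv2.resize(im[130:290,110:320],(788,600),interpolation=cv2.INTER_CUBIC),"c4.png")
E
```

```text
time: 9.6
position: [0.4995, -0.2451, 0.3627]
tool_rot: [-0.294, -3.122, 0.006]
wrist_force: [0.9, -0.7, 0.4]
gripper_width: 0.002
grip_force: 0.0
time: 10.2
position: [0.5005, -0.2435, 0.1984]
tool_rot: [-0.295, -3.122, 0.005]
wrist_force: [0.8, 0.6, 1.3]
gripper_width: -0.004
grip_force: 0.0
t 10.2 p [ 0.5005 -0.2435  0.1984] y [ 0.187  0.982 -0.004] z [-0.006 -0.003 -1.   ] F [0.8 0.6 1.3] w -0.004 q [-0.51 -0.03  1.45 -0.01  1.72 -1.89]
scene 801 377 [ 0.618 -0.051  0.199] [-0.413 -0.767  0.491] az -118.27867761532563 tilt 29.394562426834312 off 0.017764091444734512 rect (0.07865549623966217, 0.19073203206062317) 62.54498291015625
top 1514 1289 [ 0.573 -0.065  0.193] [-0.401 -0.775  0.488] az -117.36393681888075 tilt 29.180630556223946 off 0.04428693673424022 rect (0.08300027251243591, 0.18769977986812592) 62.6749382019043
wrist 3128 3119 [ 0.581 -0.096  0.146] [-0.404 -0.783  0.473] az -117.30235501101392 tilt 28.210309271239915 off 0.042912685681778084 rect (0.018747685477137566, 0.08807220309972763) 62.6712760925293
```

View pics/c4.png

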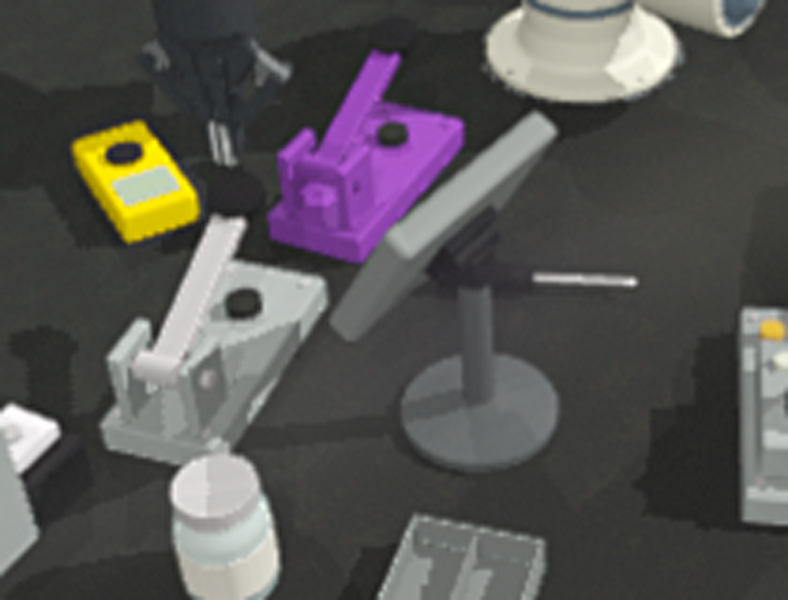

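c4.png shows the closed fingertips at (222,160), right above the black pad at (232,190). The readout is turned and leaned as set. I'll press along the pad's arc, stopping short of level.

```bash
python3 -m pendant '[{"dp":[0,0,-1.5],"angular":[0,0,0],"claw":0},{"dp":[0,0,-1.5],"angular":[0,0,0],"claw":0},{"dp":[-0.33,0.06,-0.7],"angular":[0,0,0],"claw":0},{"dp":[-0.27,0.05,-0.7],"angular":[0,0,0],"claw":0},{"dp":[-0.25,0.05,-0.72],"angular":[0,0,0],"claw":0},{"dp":[-0.2,0.04,-0.73],"angular":[0,0,0],"claw":0},{"dp":[-0.19,0.04,-0.74],"angular":[0,0,0],"claw":0},{"dp":[-0.14,0.03,-0.75],"angular":[0,0,0],"claw":0},{"dp":[0,0,0],"angular":[0,0,0],"claw":0},{"dp":[0,0,0],"angular":[0,0,0],"claw":0}]'
cat > l.py <<'E'
from h import *
tool()
u=np.array([.982,-.19]); u/=np.linalg.norm(u)
for n in("scene","top"):
    Ws=[cloud(n) for _ in range(4)]; W=np.nanmean([w[2] for w in Ws],0); im=Ws[-1][0].astype(int)
    if n=="scene": save(cv2.resize(Ws[-1][0][130:290,110:320],(788,600),interpolation=cv2.INTER_CUBIC),"c5_%d.png"%(bot.get_obs()["time"]*100))
    x,y,z=np.moveaxis(W,-1,0)
    s=(W[...,:2]-[.642,-.2695])@u; t=(W[...,:2]-[.642,-.2695])@np.array([-u[1],u[0]])
    m=(s<-.03)&(s>-.13)&(abs(t)<.013)&(z>.055)&(z<.17)&(im.min(-1)>90)
    S,Z=s[m],z[m]
    for _ in range(4):
        f=np.polyfit(S,Z,1); r=abs(Z-np.polyval(f,S)); k=r<.005; S,Z=S[k],Z[k]
    print(n,len(S),"elev",np.arctan(-f[0]).round(3),"z at hinge",np.polyval(f,0).round(4),"z at -.12",np.polyval(f,-.12).round(4),"lateral",np.median(t[m]).round(4))
    d=(np.hypot(x-.485,y+.2395)<.026)&(im.max(-1)<60)&(z>.06)&(z<.11); print("  pad",d.sum(),np.nanmedian(W[d],0).round(4))
E
python3 l.py
```

```text
time: 11.8
position: [0.4866, -0.2407, 0.1243]
tool_rot: [-0.295, -3.122, 0.005]
wrist_force: [2.8, 0.1, 5.5]
gripper_width: -0.002
grip_force: 2.9
t 11.8 p [ 0.4866 -0.2407  0.1243] y [ 0.187  0.982 -0.004] z [-0.006 -0.003 -1.   ] F [2.8 0.1 5.5] w -0.002 q [-0.52 -0.05  1.6  -0.01  1.59 -1.9 ]
scene 199 elev 0.093 z at hinge 0.0809 z at -.12 0.0922 lateral 0.0017
  pad 81 [ 0.4972 -0.2313  0.1007]
top 32 elev 0.11 z at hinge 0.0801 z at -.12 0.0934 lateral 0.0072
  pad 2 [ 0.4724 -0.2287  0.1032]
```

Consistent with the geometry (0.095 rad left expected, 0.093–0.11 measured, 5.5 N). The last 15 mm.

```bash
python3 -m pendant '[{"dp":[-0.1,0.02,-0.5],"angular":[0,0,0],"claw":0},{"dp":[-0.07,0.01,-0.5],"angular":[0,0,0],"claw":0},{"dp":[-0.03,0.01,-0.5],"angular":[0,0,0],"claw":0},{"dp":[0,0,0],"angular":[0,0,0],"claw":0},{"dp":[0,0,0],"angular":[0,0,0],"claw":0}]'
python3 l.py; ls pics/c5*
```

```text
time: 12.7
position: [0.4849, -0.2404, 0.11]
tool_rot: [-0.295, -3.122, 0.006]
wrist_force: [2.8, -1.2, 7.8]
gripper_width: -0.0
grip_force: 3.4
t 12.7 p [ 0.4849 -0.2404  0.11  ] y [ 0.187  0.982 -0.004] z [-0.006 -0.003 -1.   ] F [ 2.8 -1.2  7.8] w -0.0 q [-0.52 -0.04  1.62 -0.01  1.57 -1.9 ]
scene 180 elev 0.009 z at hinge 0.0806 z at -.12 0.0817 lateral 0.0018
  pad 83 [ 0.4965 -0.2316  0.0879]
top 42 elev 0.051 z at hinge 0.079 z at -.12 0.085 lateral 0.006
  pad 0 [nan nan nan]
pics/c5_1200.png
pics/c5_1290.png
  return np.nanmean(a, axis, out=out, keepdims=keepdims)
```

```bash
python3 -m pendant '[{"dp":[0,0,-0.1],"angular":[0,0,0],"claw":0},{"dp":[0,0,0],"angular":[0,0,0],"claw":0},{"dp":[0,0,0],"angular":[0,0,0],"claw":0}]'
python3 l.py 2>/dev/null; python3 m.py; ls pics/c5*; cp $(ls pics/c5*|tail -1) pics/final.png
```

```text
time: 13.4
position: [0.4848, -0.2404, 0.1092]
tool_rot: [-0.295, -3.122, 0.006]
wrist_force: [1.9, 0.2, 6.8]
gripper_width: -0.001
grip_force: 3.6
t 13.4 p [ 0.4848 -0.2404  0.1092] y [ 0.187  0.982 -0.004] z [-0.006 -0.003 -1.   ] F [1.9 0.2 6.8] w -0.001 q [-0.52 -0.04  1.62 -0.01  1.57 -1.9 ]
scene 181 elev -0.002 z at hinge 0.081 z at -.12 0.0808 lateral 0.0019
  pad 85 [ 0.4956 -0.2307  0.087 ]
top 45 elev -0.019 z at hinge 0.0812 z at -.12 0.0789 lateral 0.0058
  pad 0 [nan nan nan]
t 13.8 p [ 0.4848 -0.2404  0.1092] y [ 0.187  0.982 -0.004] z [-0.006 -0.003 -1.   ] F [ 2.  -0.4  7. ] w 0.002 q [-0.52 -0.04  1.62 -0.01  1.57 -1.9 ]
scene 793 385 [ 0.611 -0.044  0.205] [-0.414 -0.779  0.471] az -117.9900650393222 tilt 28.123655666172468 off 0.01765263245649796 rect (0.07898485660552979, 0.1887863427400589) 62.08819580078125
top 1509 1279 [ 0.574 -0.064  0.194] [-0.403 -0.775  0.487] az -117.43641007536846 tilt 29.114113169685748 off 0.044206629310784645 rect (0.08289606124162674, 0.18788444995880127) 62.67497634887695
wrist 0
pics/c5_1200.png
pics/c5_1290.png
pics/c5_1360.png
```

View pics/final.png

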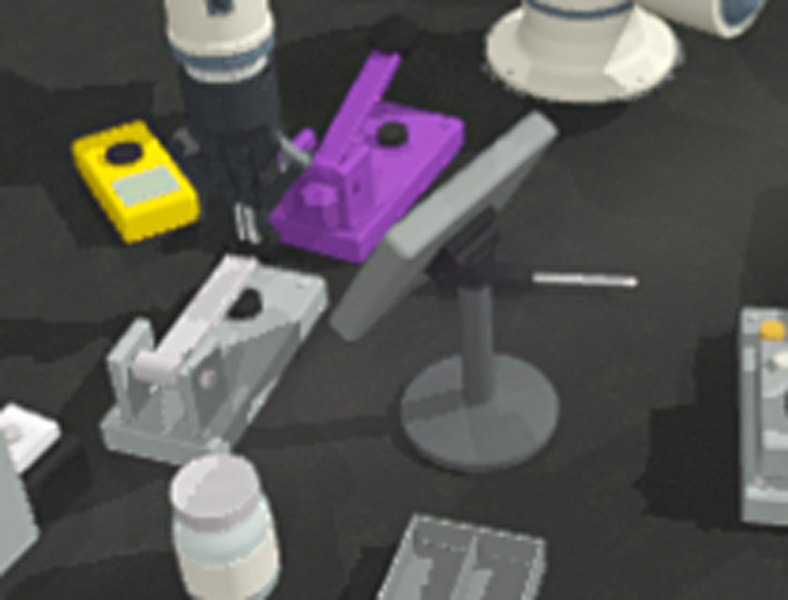

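final.png shows the fingertips at (245,225) holding the pad down, with the lever level at 7 N. The readout is unchanged and the neighbouring things are in place, so I'm handing in.

```bash
python3 -c "
from rig import bot
print(bot.hand_in())"
```

```text
the job is handed in; nothing more can be done
None
```

I handed the job in with the readout facing the lever pad to within about half a degree and leaned back about 29–30° by measurement. The dead-man lever is held level at about 7 N and never reached its bottom stop; nothing else on the bench was touched.

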